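Index the bench carousel to the tip-cleaner tin

TASK

Bring the small round tan tin on the ratchet carousel to the pointer on the carousel's base. Do it with the carousel's sprung lever only: push its upright paddle all the way over to the stop and let it spring right back, one bay a stroke, as often as it takes, and stop when the tin stands at the pointer. Do not touch the turntable or the tin, and keep the tin, the black capacitor and the white relay standing on the turntable.

Things in the scene. Friction and masses are not known exactly. Their poses are not given: they have to be found in the camera images.
- carousel: grey turntable, 8 bays (45 deg each) between low ribs, saw teeth round its rim (radius 90 mm), on a fixed base plate 200x224 mm. Origin: on the vertical turning axis at desk height, z up. Bay floor 26 mm, hub top 44 mm above it. Turns only counter-clockwise from above: each full lever stroke turns it one bay and it stays there. At the start a bay is at the pointer within 2 deg
- lever (a joint): sprung lever, rad: 0 at rest, 0.908 at its far stop; turns counter-clockwise from above about the turntable's axis; a spring returns it to 0 when let go. A stroke takes the next tooth only if it goes past about 0.8 and comes back below 0.1: go to the stop. Needs 1 to 5 N at the paddle
- paddle (a point): upright black blade on the lever, outside the turntable on the robot's side: 36 mm wide radially, its middle 136 mm from the axis, 10 mm thick along the stroke, free from 35 to 90 mm above the desk. This point: mid width and thickness, 70 mm above the desk; moves with the lever. Push its clockwise face (at rest the face on the robot's left) at 60 to 85 mm height, towards the robot's right
- pickup (a point): fixed point on the bay floor (26 mm above the desk), 54 mm from the axis, right before the dark steel pointer that stands on the base at the robot's left side of the carousel: the middle of the bay that is at the pointer
- tip_tin: small round tan tin, 25 mm diameter, 24 mm high, standing in one of the bays; 2, 3 or 4 bays clockwise of the pointer at the start. Origin: centre of its underside, z up. Not to be touched: it rides on the turntable
- capacitor: black round electrolytic capacitor, an upright can 22 mm in diameter and 34 mm high with a bright top, standing in another bay. Origin: centre of its underside, z up
- relay: white plastic relay, a rectangular block 27 x 19 x 16 mm, standing in another bay. Origin: centre of its underside, z up
Mind the look-alikes: they are no part of the job. What is shaped like the relay but orange is not meant.

How it is judged (in metres and radians):
On the way, in this order (a step that is already met when the one before it is completed fails the run):
1. the lever is pushed over to its stop (value of joint lever above 0.8 rad).
2. the lever springs back (value of joint lever below 0.12 rad).
3. the lever is pushed over to its stop again (value of joint lever above 0.8 rad).
At the end, for the whole second after the job is handed in: the tin stands upright (within 10 degrees) on the floor of the bay at the pointer, its middle within 18 mm of the pick-up point; capacitor and relay still stand on the turntable (within 17 degrees of upright); the lever has sprung back (below 0.12 rad) and the turntable is still (horizontal distance between tip_tin and pickup below 0.018 m and z of tip_tin in the frame of carousel below 0.031 m and angle between tip_tin's own z axis and vertical below 0.17 rad and angle between each of capacitor, relay's own z axis and vertical below 0.3 rad and z of each of capacitor, relay in the frame of carousel above 0.02 m and value of joint lever below 0.12 rad and angular speed of carousel below 0.1 rad/s); the robot touches nothing.
It fails at once if the robot touches the turntable (contact force between any of the fingers, the arm and carousel above 1 N).
It fails at once if the robot touches the tin (contact force between any of the fingers, the arm and tip_tin above 0.5 N).
It also fails if it takes over 48 s, if anything falls off the work surface, if the arm or the gripper's body presses on something with over 40 N, if the wrist force passes 120 N, or if a joint passes its speed limit or range.

ROBOT

A 6-joint arm with a two-finger parallel gripper is mounted at the origin on a cart in front of the work surface, level with it; the furniture and walls round the work are solid. World frame = base frame: x ahead of the robot, y to its left, z up, the work surface at z = 0. Lengths are in mm, angles in rad, forces in N, time in s.
With the tool pointing down it reaches from about 250 to 800 mm from the base axis. Payload 3.9 kg.
Tool frame: the origin (TCP) lies at the very end of the fingers, on their centre line; the grasp point (between the pads) lies 19 mm behind it; z points along the fingers, y is the line along which they close (so a half turn about z gives the same grasp; the last joint's range is limited). The gripper opens to 85 mm and grips with 20 to 120 N. Pads are 22 mm wide; open, the fingers measure 114 mm over their backs; the gripper's body (76 mm by 85 mm) begins 54 mm behind the grasp point. The pads swing forward as they close: fully open they stand 13 mm farther back than shut.
Start: joints at [1.182, 0.26, -0.138, 1.173, 0, 1.571], TCP at [199.011, 485.809, 231.304] pointing down, gripper open.
Joint ranges: [-2.78, 2.78], [-0.83, 1.72], [-1.28, 1.37], [-1.9, 2.12], [-1.57, 1.48], [-3.14, 3.14]. Speed limits (rad/s): [2.57, 2.57, 3.14, 3.14, 3.14, 3.14].

INTERFACE

Orientations are given as a 3x3 rotation matrix whose columns are the frame's x, y, z axes.
In Python, from workcell import monitor, cams, ticket, finder gives the robot as it stands.
- The arm moves only by the tool jog_arm, never from a script. Its argument "deltas" is a list of rows, each an object of numbers: "dx", "dy", "dz": the shift along the tool's x, y, z normalised to -1 to 1, where 1 is 500 mm; "rx", "ry", "rz": the turn, a rotation vector about the tool's x, y, z normalised to -1 to 1, where 1 is 2 rad; "hand": the opening, from 0 (shut) to 1 (fully open). A call has 1 to 10 rows; each row is the pose to reach, as a shift and turn from the pose commanded when the call began, along the tool's axes at that moment; what a row does not reach only later rows make up. A row lasts 1/12 s, in which the tool goes at most 41.7 mm and 7.16 degrees, less where a joint would pass 70% of its speed; a pose out of reach is approached as far as the arm can. A call with a number of a shift or a turn outside -1 to 1 is refused whole. A call with a gripper value outside its range is refused whole. The fingers move at their own pace and stop on an object; the grip force is fixed at half the most. Time passes only in rows, so rows that repeat a pose let the fingers close. It gives the time, the measured TCP pose, the force, the opening and the grip force at its end, in the units of the state.
- monitor.observe(): the state, without advancing time (a new reading comes with each control period).
- cams.read_camera(name): name is "scene" or "side" or "wrist"; returns a dict with "pixels" (384x512x3 uint8, red, green, blue), "depth" (384x512 float32, mm along the optical axis (not along the pixel's ray), 0 where there is no reading), "mtx" (3x3 intrinsics, pixels), "dist" ([k1, k2, p1, p2, k3] as OpenCV has them; the pictures are not rectified), "R" (3x3) and "t" (3): a world point X has camera coordinates R X + t; the wrist camera has in their place "mount" (4x4, takes a point from camera to tool coordinates, whose origin is the TCP and whose axes are the flange's). Camera axes: x right, y down, z forward; pixel columns grow to the right and rows downward; lengths in mm; the calibration is good to about 2 mm. A picture is of the moment at which its call begins: read the wrist's pose just before it.
- ticket.finish_job(): hands the job in; it is judged then, once.
Trained networks look in a picture, given as the dict that the camera call returned (one of the last four; its "shot" number tells which), for a name from the list of things; names that differ only in an ending like _2 or _b are one class to them, and where a whole thing is asked for, a point or a joint stands for the part that bears it (a point fixed in the world has none). Each returns a list of dicts, best first, with "conf" (0 to 1); they miss things now and then, are a little off and sometimes report something else, mostly with a low value. They report only what shows in the picture. A call takes as long as a camera call. They do not tell look-alikes from the thing itself.
- finder.silhouettes(thing, picture): "mask" (384x512 bool, what is visible of it) and "bbox" ([left, top, width, height] in pixels, round what is visible of it).
- finder.landmark_of(thing, picture): "pixel" ([column, row] in pixels: a listed point, or the origin of a listed thing).
The state is a dict: "t": time; "joint_positions": joint angles; "dq": joint speeds; "tau": joint torques, N m; "tool_pos": TCP position; "tool_rot": TCP orientation; "contact_force": force on the tool from outside, world axes, zero at the start; "wrist_torque": the same for the moment, N m; "finger_gap": finger opening in mm; "grip_force": force on a finger pad.
Only numpy, scipy, OpenCV 4.12 (cv2) and the standard library are available. Lean on these libraries where they do the work, as an engineer would, in place of code of your own. Each camera call takes 0.05 s, during which the arm holds its last target. There are 200 camera calls.

## Working session

There is one attempt and no reset: what is moved stays moved. The work goes in short steps, Python scripts to look and compute and a tool call to move; the robot and the scene stay as the last step left them, time stands still between calls to the robot, and variables do not carry over. Pictures are saved under pics/ and viewed, at most 10 in all, crops included, and the job is handed in when it is done.

Besides the shell and the picture viewer there is one more tool, called after "Request:" as a command line: name --argument value ..., lists and objects as JSON in quotes. jog_arm: Moves the arm, as the interface text tells. Scaled input: -1 to 1 covers 500 mm each way for a shift and 2 rad each way for a turn. Its arguments: {"type":"object","properties":{"deltas":{"type":"array"}},"required":["deltas"]}

```bash
mkdir -p pics; cat > h.py <<'E'
import numpy as np, cv2
from workcell import monitor, cams, ticket, finder
def ray(p,px):
    u=cv2.undistortPoints(np.array([[px]],float),p["mtx"],np.array(p["dist"],float))[0,0]
    R=np.array(p["R"]);t=np.array(p["t"])
    return -R.T@t, R.T@np.array([u[0],u[1],1])
def atz(p,px,z):
    o,d=ray(p,px); return o+d*(z-o[2])/d[2]
def save(p,n): cv2.imwrite("pics/"+n,p["pixels"][:,:,::-1])
E
python3 - <<'E'
from h import *
s=monitor.observe();print(s["t"],s["tool_pos"],np.round(s["tool_rot"],3).tolist(),s["finger_gap"])
ims=[]
for c in("scene","side"):
    p=cams.read_camera(c);ims.append(p["pixels"])
    p["mtx"]=np.array(p["mtx"],float)
    save(p,c+"0.png")
    for n,z in(("carousel",0),("paddle",70),("pickup",26),("tip_tin",26),("capacitor",26),("relay",26)):
        try:
            for d in finder.landmark_of(n,p)[:3]: print(c,n,np.round(d["conf"],2),np.round(d["pixel"]),np.round(atz(p,d["pixel"],z)))
        except Exception as e: print(c,n,e)
E
```

```text
0.0 [198.76635604 485.1594236  230.44989032] [[-0.925, 0.379, -0.001], [0.379, 0.925, -0.002], [0.0, -0.002, -1.0]] 85.42572660824551
scene carousel 0.66 [238. 227.] [723. -55.   0.]
scene paddle 0.82 [261. 246.] [620.  28.  70.]
scene pickup 0.64 [223. 234.] [729.   2.  26.]
scene tip_tin 0.47 [238. 201.] [ 757. -108.   26.]
scene capacitor 0.63 [252. 206.] [ 718. -108.   26.]
scene relay 0.49 [265. 176.] [ 746. -233.   26.]
scene relay 0.41 [216. 207.] [791. -65.  26.]
side carousel 0.65 [283. 230.] [731. -49.   0.]
side paddle 0.67 [219. 185.] [627.  42.  70.]
side pickup 0.66 [276. 206.] [733.   3.  26.]
side pickup 0.66 [309. 219.] [776. -68.  26.]
side tip_tin 0.58 [305. 226.] [761. -93.  26.]
side tip_tin 0.2 [280. 230.] [712. -93.  26.]
side capacitor 0.75 [289. 230.] [728. -98.  26.]
side relay 0.69 [343. 291.] [ 747. -296.   26.]
side relay 0.54 [311. 218.] [783. -63.  26.]
```

View pics/scene0.png

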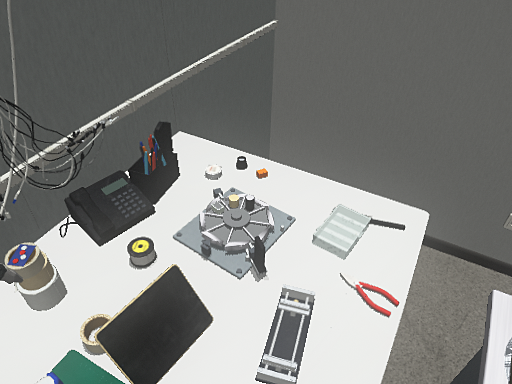

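View pics/side0.png

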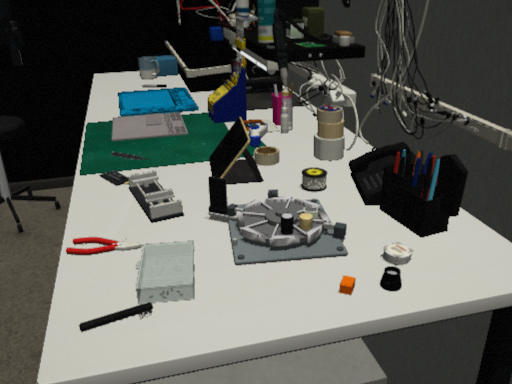

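```bash
python3 - <<'E'
import cv2,numpy as np
a=cv2.imread("pics/scene0.png")[175:285,165:305];b=cv2.imread("pics/side0.png")[165:275,200:360]
a=cv2.resize(a,(510,400),interpolation=3);b=cv2.resize(b,(582,400),interpolation=3)
c=np.hstack([a,b]);cv2.imwrite("pics/z0.png",cv2.resize(c,(800,293)))
cv2.imwrite("pics/z0.png",np.vstack([cv2.resize(a,(382,300)),cv2.resize(b,(436,300))[:,:382]]) if 0 else cv2.resize(c,(800,293),interpolation=cv2.INTER_AREA))
from h import *
for c in("scene","side"):
    p=cams.read_camera(c);p["mtx"]=np.array(p["mtx"],float)
    pts={"scene":dict(hub=(237,215,44),plL=(176,236,8),plB=(240,272,8),plR=(295,219,8),plT=(233,190,8),tin=(233,200,48),cap=(250,198,60),ptr=(206,248,20)),
         "side":dict(hub=(284,220,44),tin=(306,218,48),cap=(287,217,60),plBL=(234,258,8),plBR=(342,250,8),plTR=(325,198,8))}[c]
    for k,(u,v,z) in pts.items(): print(c,k,np.round(atz(p,(u,v),z)))
    for d in finder.silhouettes("paddle",p)[:1]:
        m=d["mask"];print(d["bbox"],d["conf"])
        v,u=np.nonzero(m);z=p["depth"][v,u];ok=z>0
        x=cv2.undistortPoints(np.stack([u,v],1)[:,None].astype(float),p["mtx"],np.array(p["dist"],float))[:,0]
        X=(np.c_[x,np.ones(len(x))]*z[:,None]-np.array(p["t"]))@np.array(p["R"])
        X=X[ok&(X[:,2]>55)&(X[:,2]<95)];print("paddle",len(X),np.median(X,0),np.percentile(X,[5,95],axis=0).round())
E
```

```text
scene hub [723. -49.  44.]
scene plL [829.  48.   8.]
scene plB [649.  65.   8.]
scene plR [ 614. -138.    8.]
scene plT [ 800. -158.    8.]
scene tin [756. -86.  48.]
scene cap [ 717. -100.   60.]
scene ptr [742.  53.  20.]
[245.4, 237.3, 22.4, 35.3] 0.79
paddle 171 [616.41185001  42.35639831  81.06128647] [[606.  29.  58.]
 [633.  49.  90.]]
side hub [720. -90.  44.]
side tin [ 758. -101.   48.]
side cap [ 719. -109.   60.]
side plBL [ 616. -134.    8.]
side plBR [ 805. -162.    8.]
side plTR [856.  47.   8.]
[206.3, 173.0, 37.4, 46.1] 0.73
paddle 309 [621.68837758  29.93946617  74.45575034] [[609.  22.  57.]
 [635.  43.  90.]]
```

View pics/z0.png

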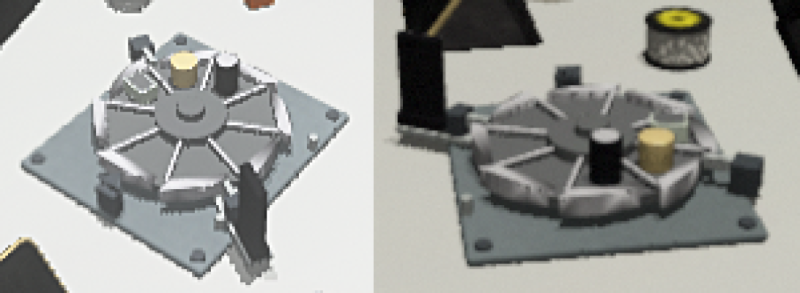

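```bash
python3 - <<'E'
from h import *
for c in("scene","side"):
    p=cams.read_camera(c)
    v,u=np.mgrid[0:384,0:512];u=u.ravel();v=v.ravel();z=p["depth"].ravel()
    x=cv2.undistortPoints(np.stack([u,v],1)[:,None].astype(float),np.array(p["mtx"],float),np.array(p["dist"],float))[:,0]
    X=(np.c_[x,np.ones(len(x))]*z[:,None]-np.array(p["t"]))@np.array(p["R"]);X=X[(z>0)]
    print(c,"max z per 100mm cell, rows x200..800, cols y500..-200")
    for a in range(100,900,100):
        print(a,[int(np.max(X[(X[:,0]>=a)&(X[:,0]<a+100)&(X[:,1]>=b)&(X[:,1]<b+100)&(X[:,2]<600)][:,2],initial=-1)) for b in range(500,-300,-100)])
    m=(X[:,2]>40)&(X[:,2]<48)&(np.hypot(X[:,0]-725,X[:,1]+50)<40);print("hub",m.sum(),(X[m].max(0)+X[m].min(0))/2,X[m].mean(0))
R=np.array(monitor.observe()["tool_rot"]);s=np.array(monitor.observe()["tool_pos"])
print(R.T@(np.array([644,62,230])-s)/500)
E
```

```text
scene max z per 100mm cell, rows x200..800, cols y500..-200
100 [-1, -1, -1, -1, -1, 9, 4, 3]
200 [-1, -1, -1, -1, -1, -1, -1, -1]
300 [-1, -1, -1, -1, 4, 13, 13, 4]
400 [-1, -1, -1, 47, 47, 47, 34, 34]
500 [-1, -1, 2, 48, 46, 45, 33, 33]
600 [-1, -1, 74, 87, 89, 91, 38, 34]
700 [-1, 39, 117, 116, 115, 41, 62, 62]
800 [-1, 37, 236, 32, 40, 11, 36, 32]
hub 66 [726.30810574 -48.98020066  43.12772013] [725.51294557 -48.1802862   43.26502541]
side max z per 100mm cell, rows x200..800, cols y500..-200
100 [-1, 248, -1, -1, -1, -1, -1, -1]
200 [352, 398, -1, -1, -1, -1, -1, -1]
300 [5, 5, 6, 3, 2, 12, 12, 2]
400 [10, 12, 7, 46, 45, 47, 33, 33]
500 [10, 6, 4, 46, 46, 45, 33, 33]
600 [7, 6, 71, 83, 87, 92, 37, 35]
700 [5, 37, 117, 117, 114, 42, 61, 61]
800 [373, 358, 279, 31, 39, 36, 35, 33]
hub 67 [727.46159631 -51.14438321  43.22131469] [726.60889117 -52.26903281  43.9185615 ]
[-1.14485054 -0.44698407  0.00265474]
```

Request:
jog_arm --deltas '[{"dx": -0.7,"dy": -0.27,"rz": -0.0875,"hand": 0},{"dx": -0.7,"dy": -0.27,"rz": -0.0875,"hand": 0},{"dx": -0.7,"dy": -0.27,"rz": -0.0875,"hand": 0},{"dx": -0.7,"dy": -0.27,"rz": -0.0875,"hand": 0},{"dx": -0.7,"dy": -0.27,"rz": -0.0875,"hand": 0},{"dx": -0.7,"dy": -0.27,"rz": -0.0875,"hand": 0},{"dx": -0.7,"dy": -0.27,"rz": -0.0875,"hand": 0},{"dx": -0.7,"dy": -0.27,"rz": -0.0875,"hand": 0},{"dx": -0.7,"dy": -0.27,"rz": -0.0875,"hand": 0},{"dx": -0.7,"dy": -0.27,"rz": -0.0875,"hand": 0}]'

```text
invalid input at $.deltas[0]: expected keys dx, dy, dz, rx, ry, rz, hand
```

```bash
cat >> h.py <<'E'
def to(*P):
    s=monitor.observe();R=np.array(s["tool_rot"]);print("t",s["t"],np.round(s["tool_pos"],1),"x",np.round(R[:,0],3),"y",np.round(R[:,1],3),"F",np.round(s["contact_force"],1),s["finger_gap"])
    for q in P: print(q,np.round(R.T@(np.array(q)-s["tool_pos"])/500,3))
E
python3 -c "
from h import *
to((644,62,230),(644,62,70))"
```

```text
t 1.0 [199.  485.8 231.3] x [-0.925  0.379 -0.   ] y [0.379 0.925 0.   ] F [ 0.1 -1.1 -0.4] 85.24586536903385
(644, 62, 230) [-1.145 -0.447  0.003]
(644, 62, 70) [-1.145 -0.447  0.323]
```

Request:
jog_arm --deltas '[{"dx": -0.7,"dy": -0.27,"dz": 0,"rx": 0,"ry": 0,"rz": -0.0875,"hand": 0},{"dx": -0.7,"dy": -0.27,"dz": 0,"rx": 0,"ry": 0,"rz": -0.0875,"hand": 0},{"dx": -0.7,"dy": -0.27,"dz": 0,"rx": 0,"ry": 0,"rz": -0.0875,"hand": 0},{"dx": -0.7,"dy": -0.27,"dz": 0,"rx": 0,"ry": 0,"rz": -0.0875,"hand": 0},{"dx": -0.7,"dy": -0.27,"dz": 0,"rx": 0,"ry": 0,"rz": -0.0875,"hand": 0},{"dx": -0.7,"dy": -0.27,"dz": 0,"rx": 0,"ry": 0,"rz": -0.0875,"hand": 0},{"dx": -0.7,"dy": -0.27,"dz": 0,"rx": 0,"ry": 0,"rz": -0.0875,"hand": 0},{"dx": -0.7,"dy": -0.27,"dz": 0,"rx": 0,"ry": 0,"rz": -0.0875,"hand": 0},{"dx": -0.7,"dy": -0.27,"dz": 0,"rx": 0,"ry": 0,"rz": -0.0875,"hand": 0},{"dx": -0.7,"dy": -0.27,"dz": 0,"rx": 0,"ry": 0,"rz": -0.0875,"hand": 0}]'

```text
t: 1.83
tool_pos: [476.5, 223.9, 231.3]
tool_rot: [[-0.976, 0.219, 0.004], [0.219, 0.976, -0.002], [-0.004, -0.001, -1.0]]
contact_force: [0.5, 0.4, 0.9]
finger_gap: 0.5
grip_force: 0.0
```

```bash
python3 -c "
from h import *
to((644,62,230),(644,62,70))"
```

```text
t 1.8333 [476.5 223.9 231.3] x [-0.976  0.219 -0.004] y [ 0.219  0.976 -0.001] F [0.5 0.4 0.9] 0.5091536666421241
(644, 62, 230) [-0.398 -0.243  0.004]
(644, 62, 70) [-0.397 -0.242  0.324]
```

Request:
jog_arm --deltas '[{"dx": -0.4,"dy": -0.24,"dz": 0,"rx": 0,"ry": 0,"rz": 0,"hand": 0},{"dx": -0.4,"dy": -0.24,"dz": 0,"rx": 0,"ry": 0,"rz": 0,"hand": 0},{"dx": -0.4,"dy": -0.24,"dz": 0,"rx": 0,"ry": 0,"rz": 0,"hand": 0},{"dx": -0.4,"dy": -0.24,"dz": 0,"rx": 0,"ry": 0,"rz": 0,"hand": 0},{"dx": -0.4,"dy": -0.24,"dz": 0,"rx": 0,"ry": 0,"rz": 0,"hand": 0},{"dx": -0.4,"dy": -0.24,"dz": 0,"rx": 0,"ry": 0,"rz": 0,"hand": 0},{"dx": -0.4,"dy": -0.24,"dz": 0.15,"rx": 0,"ry": 0,"rz": 0,"hand": 0},{"dx": -0.4,"dy": -0.24,"dz": 0.2,"rx": 0,"ry": 0,"rz": 0,"hand": 0},{"dx": -0.4,"dy": -0.24,"dz": 0.2,"rx": 0,"ry": 0,"rz": 0,"hand": 0},{"dx": -0.4,"dy": -0.24,"dz": 0.2,"rx": 0,"ry": 0,"rz": 0,"hand": 0}]'

```text
t: 2.67
tool_pos: [637.5, 68.1, 125.5]
tool_rot: [[-0.977, 0.212, -0.011], [0.213, 0.977, -0.001], [0.01, -0.003, -1.0]]
contact_force: [-0.0, 0.5, -0.5]
finger_gap: -0.0
grip_force: 0.0
```

```bash
python3 -c "
from h import *
to((644,62,68))
a=cams.read_camera('scene')['pixels'][150:300,150:350];b=cams.read_camera('side')['pixels'][100:250,160:360]
cv2.imwrite('pics/a1.png',cv2.resize(np.hstack([a,b])[:,:,::-1],(800,300),interpolation=cv2.INTER_CUBIC))"
```

```text
t 2.6667 [637.5  68.1 125.5] x [-0.977  0.213  0.01 ] y [ 0.212  0.977 -0.003] F [-0.   0.5 -0.5] -0.033356121346642974
(644, 62, 68) [-0.017 -0.009  0.115]
```

View pics/a1.png

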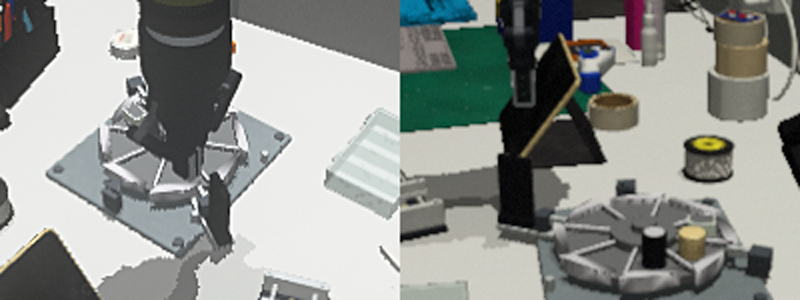

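Request:
jog_arm --deltas '[{"dx": -0.005,"dy": 0,"dz": 0.06,"rx": 0,"ry": 0,"rz": 0,"hand": 0},{"dx": -0.005,"dy": 0,"dz": 0.11,"rx": 0,"ry": 0,"rz": 0,"hand": 0},{"dx": -0.005,"dy": 0,"dz": 0.11,"rx": 0,"ry": 0,"rz": 0,"hand": 0},{"dx": -0.005,"dy": 0,"dz": 0.11,"rx": 0,"ry": 0,"rz": 0,"hand": 0}]'

```text
t: 3.1
tool_pos: [644.3, 68.3, 77.5]
tool_rot: [[-0.977, 0.212, 0.0], [0.212, 0.977, 0.0], [-0.0, 0.0, -1.0]]
contact_force: [-0.2, -0.7, 0.2]
finger_gap: -0.3
grip_force: 0.0
```

```bash
python3 - <<'E'
from h import *
def q(a,r=138): a=np.radians(a); return (726+r*np.cos(a),-50+r*np.sin(a),70)
to(*[q(a) for a in (126,135,145,155,165,175,180,184,188)])
E
```

```text
t 3.1 [644.3  68.3  77.5] x [-0.977  0.212 -0.   ] y [0.212 0.977 0.   ] F [-0.2 -0.7  0.2] -0.3188018694612884
(np.float64(644.8856351836387), np.float64(61.64434522374275), 70) [-0.004 -0.013  0.015]
(np.float64(628.4192641962564), np.float64(47.580735803743565), 70) [ 0.022 -0.047  0.015]
(np.float64(612.9570178881191), np.float64(29.153548216444335), 70) [ 0.045 -0.09   0.015]
(np.float64(600.9295253889424), np.float64(8.321320120216534), 70) [ 0.059 -0.136  0.015]
(np.float64(592.7022359721086), np.float64(-14.282971775852097), 70) [ 0.066 -0.183  0.015]
(np.float64(588.5251316633392), np.float64(-37.97250750082317), 70) [ 0.064 -0.231  0.015]
(np.float64(588.0), np.float64(-49.999999999999986), 70) [ 0.06  -0.255  0.015]
(np.float64(588.3361610641442), np.float64(-59.626393376689286), 70) [ 0.055 -0.274  0.015]
(np.float64(589.3430065136633), np.float64(-69.20588793248905), 70) [ 0.049 -0.292  0.015]
```

Request:
jog_arm --deltas '[{"dx": 0.008,"dy": -0.022,"dz": 0.008,"rx": 0,"ry": 0,"rz": 0,"hand": 0},{"dx": 0.022,"dy": -0.047,"dz": 0.015,"rx": 0,"ry": 0,"rz": 0,"hand": 0},{"dx": 0.035,"dy": -0.068,"dz": 0.015,"rx": 0,"ry": 0,"rz": 0,"hand": 0},{"dx": 0.045,"dy": -0.09,"dz": 0.015,"rx": 0,"ry": 0,"rz": 0,"hand": 0},{"dx": 0.053,"dy": -0.113,"dz": 0.015,"rx": 0,"ry": 0,"rz": 0,"hand": 0},{"dx": 0.059,"dy": -0.136,"dz": 0.015,"rx": 0,"ry": 0,"rz": 0,"hand": 0},{"dx": 0.063,"dy": -0.16,"dz": 0.015,"rx": 0,"ry": 0,"rz": 0,"hand": 0},{"dx": 0.066,"dy": -0.183,"dz": 0.015,"rx": 0,"ry": 0,"rz": 0,"hand": 0},{"dx": 0.066,"dy": -0.207,"dz": 0.015,"rx": 0,"ry": 0,"rz": 0,"hand": 0},{"dx": 0.064,"dy": -0.231,"dz": 0.015,"rx": 0,"ry": 0,"rz": 0,"hand": 0}]'

```text
t: 3.93
tool_pos: [588.0, -38.7, 68.9]
tool_rot: [[-0.977, 0.212, -0.0], [0.212, 0.977, 0.001], [0.0, 0.001, -1.0]]
contact_force: [2.7, 4.8, 0.9]
finger_gap: -0.1
grip_force: 2.1
```

```bash
python3 - <<'E'
from h import *
def q(a,r=138): a=np.radians(a); return (726+r*np.cos(a),-50+r*np.sin(a),70)
to(*[q(a) for a in (176,180,184,188,192)])
a=cams.read_camera('scene')['pixels'][150:300,150:350];b=cams.read_camera('side')['pixels'][100:250,160:360]
cv2.imwrite('pics/a2.png',cv2.resize(np.hstack([a,b])[:,:,::-1],(800,300),interpolation=cv2.INTER_CUBIC))
E
```

```text
t 3.9333 [588.  -38.7  68.9] x [-0.977  0.212  0.   ] y [0.212 0.977 0.001] F [2.7 4.8 0.9] -0.09060500601146804
(np.float64(588.3361610641442), np.float64(-40.37360662331068), 70) [-0.001 -0.003 -0.002]
(np.float64(588.0), np.float64(-49.999999999999986), 70) [-0.005 -0.022 -0.002]
(np.float64(588.3361610641442), np.float64(-59.626393376689286), 70) [-0.009 -0.041 -0.002]
(np.float64(589.3430065136633), np.float64(-69.20588793248905), 70) [-0.015 -0.059 -0.002]
(np.float64(591.0156310987348), np.float64(-78.69181333285081), 70) [-0.023 -0.077 -0.002]
```

View pics/a2.png

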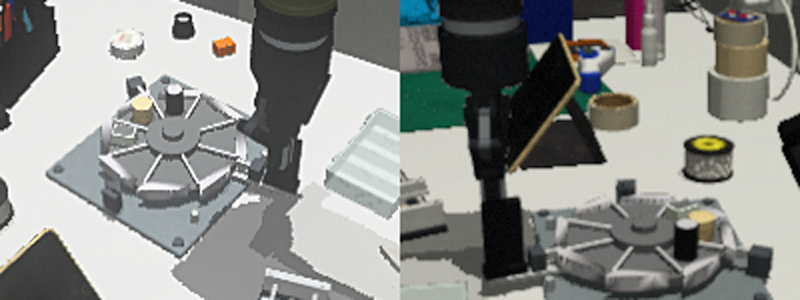

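Request:
jog_arm --deltas '[{"dx": -0.002,"dy": -0.011,"dz": 0,"rx": 0,"ry": 0,"rz": 0,"hand": 0},{"dx": -0.005,"dy": -0.022,"dz": 0,"rx": 0,"ry": 0,"rz": 0,"hand": 0},{"dx": -0.005,"dy": -0.022,"dz": 0,"rx": 0,"ry": 0,"rz": 0,"hand": 0}]'

```text
t: 4.28
tool_pos: [587.7, -50.1, 68.3]
tool_rot: [[-0.977, 0.213, -0.002], [0.213, 0.977, -0.0], [0.002, -0.001, -1.0]]
contact_force: [-0.2, 3.0, 1.8]
finger_gap: -0.3
grip_force: 1.3
```

Request:
jog_arm --deltas '[{"dx": -0.002,"dy": -0.008,"dz": 0,"rx": 0,"ry": 0,"rz": 0,"hand": 0},{"dx": -0.003,"dy": -0.014,"dz": 0,"rx": 0,"ry": 0,"rz": 0,"hand": 0},{"dx": -0.003,"dy": -0.014,"dz": 0,"rx": 0,"ry": 0,"rz": 0,"hand": 0}]'

```text
t: 4.53
tool_pos: [588.4, -56.9, 68.5]
tool_rot: [[-0.977, 0.212, -0.0], [0.212, 0.977, -0.0], [0.0, -0.0, -1.0]]
contact_force: [1.3, 3.3, -0.4]
finger_gap: -0.1
grip_force: 1.4
```

Request:
jog_arm --deltas '[{"dx": -0.002,"dy": -0.008,"dz": 0,"rx": 0,"ry": 0,"rz": 0,"hand": 0},{"dx": -0.003,"dy": -0.012,"dz": 0,"rx": 0,"ry": 0,"rz": 0,"hand": 0},{"dx": -0.003,"dy": -0.012,"dz": 0,"rx": 0,"ry": 0,"rz": 0,"hand": 0}]'

```text
t: 4.78
tool_pos: [588.8, -62.5, 68.6]
tool_rot: [[-0.977, 0.212, 0.0], [0.212, 0.977, 0.001], [0.0, 0.001, -1.0]]
contact_force: [1.8, 4.6, -1.2]
finger_gap: -0.0
grip_force: 2.1
```

Request:
jog_arm --deltas '[{"dx": -0.002,"dy": -0.008,"dz": 0,"rx": 0,"ry": 0,"rz": 0,"hand": 0},{"dx": -0.004,"dy": -0.012,"dz": 0,"rx": 0,"ry": 0,"rz": 0,"hand": 0},{"dx": -0.004,"dy": -0.012,"dz": 0,"rx": 0,"ry": 0,"rz": 0,"hand": 0}]'

```text
t: 5.03
tool_pos: [589.2, -64.3, 68.7]
tool_rot: [[-0.978, 0.21, -0.0], [0.21, 0.978, 0.011], [0.002, 0.01, -1.0]]
contact_force: [1.0, 16.3, 1.8]
finger_gap: 0.1
grip_force: 7.6
```

```bash
python3 - <<'E'
from h import *
to()
a=cams.read_camera('scene');b=cams.read_camera('side')
for p in(a,b):
  for n,z in(("tip_tin",26),("paddle",70)):
    for d in finder.landmark_of(n,p)[:2]:
        X=atz(p,d["pixel"],z);print(n,d["conf"],X.round(),np.degrees(np.arctan2(X[1]+50,X[0]-726)).round())
a=a['pixels'][150:300,150:350];b=b['pixels'][100:250,160:360]
cv2.imwrite('pics/a3.png',cv2.resize(np.hstack([a,b])[:,:,::-1],(800,300),interpolation=cv2.INTER_CUBIC))
E
```

```text
t 5.0333 [589.2 -64.3  68.7] x [-0.978  0.21   0.002] y [0.21  0.978 0.01 ] F [ 1.  16.3  1.8] 0.08957329606110798
tip_tin 0.58 [769. -57.  26.] -10.0
paddle 0.74 [592. -81.  70.] -167.0
tip_tin 0.66 [780. -57.  26.] -7.0
tip_tin 0.53 [772. -88.  26.] -40.0
paddle 0.63 [597. -78.  70.] -168.0
```

View pics/a3.png

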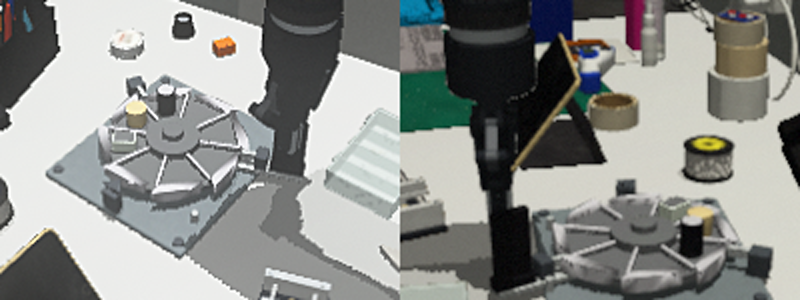

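Request:
jog_arm --deltas '[{"dx": 0.008,"dy": 0.03,"dz": 0,"rx": 0,"ry": 0,"rz": 0,"hand": 0},{"dx": 0.015,"dy": 0.06,"dz": 0,"rx": 0,"ry": 0,"rz": 0,"hand": 0},{"dx": 0.017,"dy": 0.108,"dz": 0,"rx": 0,"ry": 0,"rz": 0,"hand": 0},{"dx": 0.01,"dy": 0.155,"dz": 0,"rx": 0,"ry": 0,"rz": 0,"hand": 0},{"dx": -0.004,"dy": 0.201,"dz": 0,"rx": 0,"ry": 0,"rz": 0,"hand": 0},{"dx": -0.027,"dy": 0.244,"dz": 0,"rx": 0,"ry": 0,"rz": 0,"hand": 0},{"dx": -0.049,"dy": 0.291,"dz": 0,"rx": 0,"ry": 0,"rz": 0,"hand": 0},{"dx": -0.049,"dy": 0.291,"dz": 0,"rx": 0,"ry": 0,"rz": 0,"hand": 0},{"dx": -0.049,"dy": 0.291,"dz": 0,"rx": 0,"ry": 0,"rz": 0,"hand": 0}]'

```text
t: 6.08
tool_pos: [644.5, 67.9, 68.4]
tool_rot: [[-0.977, 0.211, -0.0], [0.211, 0.977, -0.003], [-0.0, -0.003, -1.0]]
contact_force: [-0.9, -0.4, 0.2]
finger_gap: -0.1
grip_force: 0.0
```

```bash
cat >> h.py <<'E'
def chk(n):
    to()
    a=cams.read_camera('scene');b=cams.read_camera('side')
    for p in(a,b):
      for k,z in(("tip_tin",26),("paddle",70)):
        for d in finder.landmark_of(k,p)[:2]:
            X=atz(p,d["pixel"],z);print(k,d["conf"],X.round(),np.degrees(np.arctan2(X[1]+50,X[0]-726)).round())
    a=a['pixels'][150:300,150:350];b=b['pixels'][100:250,160:360]
    cv2.imwrite('pics/'+n,cv2.resize(np.hstack([a,b])[:,:,::-1],(800,300),interpolation=cv2.INTER_CUBIC))
E
python3 -c "
from h import *
chk('a4.png')"
```

```text
t 6.0833 [644.5  67.9  68.4] x [-0.977  0.211 -0.   ] y [ 0.211  0.977 -0.003] F [-0.9 -0.4  0.2] -0.11825701258878525
tip_tin 0.56 [777. -61.  26.] -12.0
tip_tin 0.55 [787. -51.  26.] -1.0
paddle 0.88 [626.  50.  70.] 135.0
```

Request:
jog_arm --deltas '[{"dx": 0.008,"dy": -0.022,"dz": 0,"rx": 0,"ry": 0,"rz": 0,"hand": 0},{"dx": 0.022,"dy": -0.047,"dz": 0,"rx": 0,"ry": 0,"rz": 0,"hand": 0},{"dx": 0.035,"dy": -0.068,"dz": 0,"rx": 0,"ry": 0,"rz": 0,"hand": 0},{"dx": 0.045,"dy": -0.09,"dz": 0,"rx": 0,"ry": 0,"rz": 0,"hand": 0},{"dx": 0.053,"dy": -0.113,"dz": 0,"rx": 0,"ry": 0,"rz": 0,"hand": 0},{"dx": 0.059,"dy": -0.136,"dz": 0,"rx": 0,"ry": 0,"rz": 0,"hand": 0},{"dx": 0.063,"dy": -0.16,"dz": 0,"rx": 0,"ry": 0,"rz": 0,"hand": 0},{"dx": 0.066,"dy": -0.183,"dz": 0,"rx": 0,"ry": 0,"rz": 0,"hand": 0},{"dx": 0.066,"dy": -0.207,"dz": 0,"rx": 0,"ry": 0,"rz": 0,"hand": 0},{"dx": 0.064,"dy": -0.231,"dz": 0,"rx": 0,"ry": 0,"rz": 0,"hand": 0}]'

```text
t: 7.22
tool_pos: [588.0, -38.7, 68.8]
tool_rot: [[-0.977, 0.212, -0.0], [0.212, 0.977, 0.001], [0.0, 0.001, -1.0]]
contact_force: [2.8, 5.1, 0.5]
finger_gap: -0.2
grip_force: 2.1
```

Request:
jog_arm --deltas '[{"dx": -0.005,"dy": -0.02,"dz": 0,"rx": 0,"ry": 0,"rz": 0,"hand": 0},{"dx": -0.008,"dy": -0.036,"dz": 0,"rx": 0,"ry": 0,"rz": 0,"hand": 0},{"dx": -0.012,"dy": -0.05,"dz": 0,"rx": 0,"ry": 0,"rz": 0,"hand": 0},{"dx": -0.015,"dy": -0.06,"dz": 0,"rx": 0,"ry": 0,"rz": 0,"hand": 0},{"dx": -0.015,"dy": -0.06,"dz": 0,"rx": 0,"ry": 0,"rz": 0,"hand": 0}]'

```text
t: 7.63
tool_pos: [588.5, -64.6, 68.6]
tool_rot: [[-0.978, 0.21, -0.002], [0.21, 0.978, 0.012], [0.004, 0.011, -1.0]]
contact_force: [1.4, 17.4, 4.1]
finger_gap: -0.2
grip_force: 8.1
```

Stop reached again; return.

Request:
jog_arm --deltas '[{"dx": 0.008,"dy": 0.03,"dz": 0,"rx": 0,"ry": 0,"rz": 0,"hand": 0},{"dx": 0.015,"dy": 0.06,"dz": 0,"rx": 0,"ry": 0,"rz": 0,"hand": 0},{"dx": 0.017,"dy": 0.108,"dz": 0,"rx": 0,"ry": 0,"rz": 0,"hand": 0},{"dx": 0.01,"dy": 0.155,"dz": 0,"rx": 0,"ry": 0,"rz": 0,"hand": 0},{"dx": -0.004,"dy": 0.201,"dz": 0,"rx": 0,"ry": 0,"rz": 0,"hand": 0},{"dx": -0.027,"dy": 0.244,"dz": 0,"rx": 0,"ry": 0,"rz": 0,"hand": 0},{"dx": -0.049,"dy": 0.291,"dz": 0,"rx": 0,"ry": 0,"rz": 0,"hand": 0},{"dx": -0.049,"dy": 0.291,"dz": 0,"rx": 0,"ry": 0,"rz": 0,"hand": 0},{"dx": -0.049,"dy": 0.291,"dz": 0,"rx": 0,"ry": 0,"rz": 0,"hand": 0}]'

```text
t: 8.38
tool_pos: [643.7, 67.6, 67.9]
tool_rot: [[-0.977, 0.211, -0.002], [0.211, 0.977, -0.003], [0.002, -0.003, -1.0]]
contact_force: [0.3, -0.7, 0.0]
finger_gap: 0.0
grip_force: 0.0
```

```bash
python3 -c "
from h import *
chk('a5.png')"
```

```text
t 8.3833 [643.7  67.6  67.9] x [-0.977  0.211  0.002] y [ 0.211  0.977 -0.003] F [ 0.3 -0.7  0. ] 0.03965545213190903
tip_tin 0.48 [753. -12.  26.] 54.0
paddle 0.73 [612.  39.  70.] 142.0
tip_tin 0.46 [769. -19.  26.] 36.0
paddle 0.82 [624.  36.  70.] 140.0
```

View pics/a5.png

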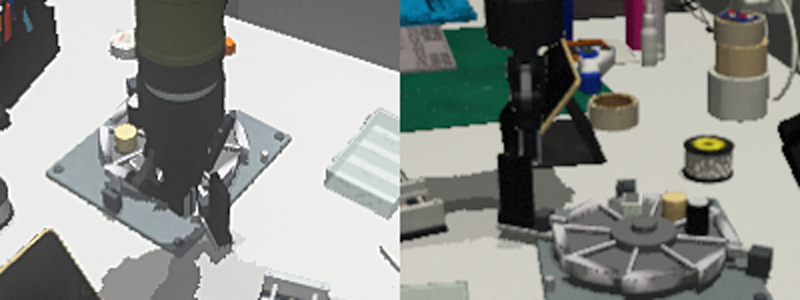

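The relay stands at the pointer block (side crop ~630,200) and the tin is one bay clockwise of it (~675,205), so one more stroke is needed.

Request:
jog_arm --deltas '[{"dx": 0.008,"dy": -0.022,"dz": 0,"rx": 0,"ry": 0,"rz": 0,"hand": 0},{"dx": 0.022,"dy": -0.047,"dz": 0,"rx": 0,"ry": 0,"rz": 0,"hand": 0},{"dx": 0.035,"dy": -0.068,"dz": 0,"rx": 0,"ry": 0,"rz": 0,"hand": 0},{"dx": 0.045,"dy": -0.09,"dz": 0,"rx": 0,"ry": 0,"rz": 0,"hand": 0},{"dx": 0.053,"dy": -0.113,"dz": 0,"rx": 0,"ry": 0,"rz": 0,"hand": 0},{"dx": 0.059,"dy": -0.136,"dz": 0,"rx": 0,"ry": 0,"rz": 0,"hand": 0},{"dx": 0.063,"dy": -0.16,"dz": 0,"rx": 0,"ry": 0,"rz": 0,"hand": 0},{"dx": 0.066,"dy": -0.183,"dz": 0,"rx": 0,"ry": 0,"rz": 0,"hand": 0},{"dx": 0.066,"dy": -0.207,"dz": 0,"rx": 0,"ry": 0,"rz": 0,"hand": 0},{"dx": 0.064,"dy": -0.231,"dz": 0,"rx": 0,"ry": 0,"rz": 0,"hand": 0}]'

```text
t: 9.52
tool_pos: [588.0, -38.7, 68.9]
tool_rot: [[-0.977, 0.212, -0.0], [0.212, 0.977, 0.001], [0.0, 0.001, -1.0]]
contact_force: [2.7, 4.1, -0.5]
finger_gap: 0.2
grip_force: 2.1
```

Request:
jog_arm --deltas '[{"dx": -0.005,"dy": -0.02,"dz": 0,"rx": 0,"ry": 0,"rz": 0,"hand": 0},{"dx": -0.008,"dy": -0.036,"dz": 0,"rx": 0,"ry": 0,"rz": 0,"hand": 0},{"dx": -0.012,"dy": -0.05,"dz": 0,"rx": 0,"ry": 0,"rz": 0,"hand": 0},{"dx": -0.015,"dy": -0.06,"dz": 0,"rx": 0,"ry": 0,"rz": 0,"hand": 0},{"dx": -0.015,"dy": -0.06,"dz": 0,"rx": 0,"ry": 0,"rz": 0,"hand": 0}]'

```text
t: 9.93
tool_pos: [588.6, -64.6, 68.6]
tool_rot: [[-0.978, 0.21, -0.001], [0.21, 0.978, 0.012], [0.004, 0.011, -1.0]]
contact_force: [0.9, 17.2, 3.5]
finger_gap: -0.1
grip_force: 8.1
```

Request:
jog_arm --deltas '[{"dx": 0.008,"dy": 0.03,"dz": 0,"rx": 0,"ry": 0,"rz": 0,"hand": 0},{"dx": 0.015,"dy": 0.06,"dz": 0,"rx": 0,"ry": 0,"rz": 0,"hand": 0},{"dx": 0.017,"dy": 0.108,"dz": 0,"rx": 0,"ry": 0,"rz": 0,"hand": 0},{"dx": 0.01,"dy": 0.155,"dz": 0,"rx": 0,"ry": 0,"rz": 0,"hand": 0},{"dx": -0.004,"dy": 0.201,"dz": 0,"rx": 0,"ry": 0,"rz": 0,"hand": 0},{"dx": -0.027,"dy": 0.244,"dz": 0,"rx": 0,"ry": 0,"rz": 0,"hand": 0},{"dx": -0.049,"dy": 0.291,"dz": 0,"rx": 0,"ry": 0,"rz": 0,"hand": 0},{"dx": -0.049,"dy": 0.291,"dz": 0,"rx": 0,"ry": 0,"rz": 0,"hand": 0},{"dx": -0.049,"dy": 0.291,"dz": -0.06,"rx": 0,"ry": 0,"rz": 0,"hand": 0},{"dx": -0.049,"dy": 0.291,"dz": -0.12,"rx": 0,"ry": 0,"rz": 0,"hand": 0}]'

```text
t: 10.77
tool_pos: [640.8, 66.4, 126.0]
tool_rot: [[-0.977, 0.212, -0.009], [0.212, 0.977, -0.004], [0.008, -0.006, -1.0]]
contact_force: [-0.1, 0.7, 0.6]
finger_gap: 0.5
grip_force: 0.0
```

Request:
jog_arm --deltas '[{"dx": 0,"dy": 0,"dz": -0.08,"rx": 0,"ry": 0,"rz": 0,"hand": 0},{"dx": 0,"dy": 0,"dz": -0.16,"rx": 0,"ry": 0,"rz": 0,"hand": 0},{"dx": 0.08,"dy": 0,"dz": -0.2,"rx": 0,"ry": 0,"rz": 0,"hand": 0},{"dx": 0.16,"dy": 0,"dz": -0.2,"rx": 0,"ry": 0,"rz": 0,"hand": 0},{"dx": 0.24,"dy": 0,"dz": -0.2,"rx": 0,"ry": 0,"rz": 0,"hand": 0},{"dx": 0.3,"dy": 0,"dz": -0.2,"rx": 0,"ry": 0,"rz": 0,"hand": 0},{"dx": 0.3,"dy": 0,"dz": -0.2,"rx": 0,"ry": 0,"rz": 0,"hand": 0},{"dx": 0.3,"dy": 0,"dz": -0.2,"rx": 0,"ry": 0,"rz": 0,"hand": 0}]'

```text
t: 11.43
tool_pos: [495.0, 98.4, 228.6]
tool_rot: [[-0.977, 0.212, -0.002], [0.212, 0.977, -0.003], [0.001, -0.003, -1.0]]
contact_force: [0.6, 0.1, -0.2]
finger_gap: 0.2
grip_force: 0.0
```

```bash
python3 -c "
from h import *
chk('a6.png')"
```

```text
t 11.4333 [495.   98.4 228.6] x [-0.977  0.212  0.001] y [ 0.212  0.977 -0.003] F [ 0.6  0.1 -0.2] 0.17996056614290645
tip_tin 0.54 [725.  -2.  26.] 92.0
paddle 0.76 [622.  32.  70.] 142.0
paddle 0.29 [701.  33.  70.] 107.0
tip_tin 0.65 [734.  10.  26.] 83.0
paddle 0.81 [621.  43.  70.] 139.0
```

View pics/a6.png

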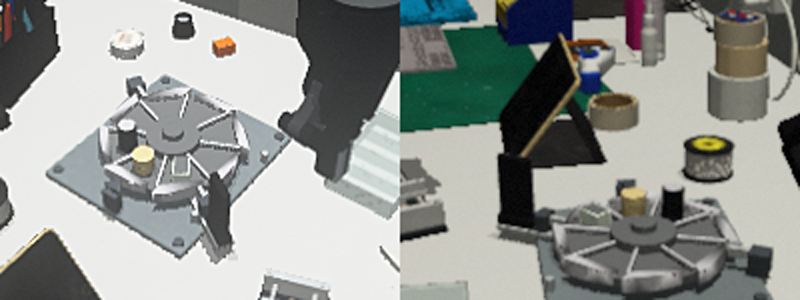

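The tin (scene crop 143,160; side 634,200) lines up between the hub and the pointer block. The capacitor and relay are upright, the lever is back and the arm is clear.

```bash
python3 -c "
from h import *
print(ticket.finish_job())"
```

```text
the job is handed in; nothing more can be done
None
```

I gave the lever three full strokes to the stop and the tan tin now stands at the pointer, with the capacitor and relay upright, the lever sprung back and the arm clear. I handed the job in; no verdict was returned.

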